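Slide the drip pan under the air-can shock

TASK

On the drain rack, slide the drip pan sideways along the board, gently and without lifting or tipping it, until it stands wholly inside the ring marked beneath the hanging shock with the fat air can. Leave it flat on the board with its handle still pointing out to the front under the ledge, let go of it, and do not disturb the other things on the bench.

Things in the scene. Friction and masses are not known exactly. Their poses are not given: they have to be found in the camera images.
- rack: Fixed drain rack. Origin at bench level (z=0) below the middle ring's centre; x points away from its front and from the robot (turned up to 0.16 rad), y left along the rack. Flat lipless aluminium board, top at 12 mm, x -105 to 205, y -300 to 300 mm. Three ring marks, only printed, at x=0, y=-165, 0, 165 mm: inner radius 70, outer 75 mm. Posts and side arms stand at y=+-285 mm.
- ledge_edge (a point): Middle of the front lower edge of the steel parts ledge over the pan's handle, 152 mm above the bench. The ledge runs the rack's whole width, 60 mm deep (rack x -135 to -75 mm), its top 166 mm up, parts on it to 174 mm. A gripper pointing straight down hits it: reach in from the front with the tool leaning back 25 to 40 degrees, fingers pointing down and under the ledge.
- rail_mid (a point): Middle of the round hanging rail, 18 mm thick, along the rack's y, 300 mm above the bench, over the ring line. Three fixed parts hang from it, one over each ring, in any order; their lower ends are 127 mm above the bench.
- drip_pan: Round open steel pan, loose, about 0.4 to 0.7 kg, starting inside the ring under the slim shaft. Origin: centre of its underside, on the board's top; z up. Foot radius 55 mm, rim radius 60, height 50, wall 4 mm. A straight level handle runs along its own -x from the wall to 174 mm from the origin, 22 mm wide (y), 12 mm thick. At the start it points to the rack's front within 0.2 rad.
- pan_grip (a point): Point on the pan's handle, good to pinch across its width: 155 mm from the pan's origin along its -x, at the handle's mid-height, 42 mm above the pan's underside (54 mm above the bench). About the last 38 mm of the handle sticks out from under the ledge. Axes as the pan's.
- air_can_shock: Fixed: the hanging shock with the fat black air can, 72 mm dia and 140 mm long, much the fattest of the three hanging parts. Its origin is on the board's top face at the centre of the ring beneath it (the place the pan must go to); axes parallel to the rack's.
- slim_shaft: Fixed: the hanging slim damper shaft, 16 to 24 mm dia and 140 mm long. Origin on the board's top face at the centre of the ring beneath it, where the pan starts; axes parallel to the rack's.
- frame_link: Fixed: the hanging flat aluminium frame link, a plate frame 54 mm wide and 120 mm high, 8 mm thick. Origin on the board's top face at the centre of the ring beneath it; axes parallel to the rack's.
- squeeze_bottle_a: Bystander: tall amber squeeze bottle, 60 mm dia, 195 mm high, on the bench left of the rack. Origin: centre of its underside.
- squeeze_bottle_b: Bystander: white squeeze bottle, 54 mm dia, 166 mm high, on the bench left of the rack. Origin: centre of its underside.
- measuring_jug: Bystander: grey measuring jug, 90 mm dia, 110 mm high, on the bench right of the rack. Origin: centre of its underside.
- grease_tub: Bystander: white grease tub, 54 mm dia, 50 mm high, on the strip of the board beyond the rings (about 125 mm beyond the ring line). Origin: centre of its underside.
- clamp_block: Bystander: aluminium clamp block, 30 x 100 x 35 mm, on the same strip of the board beyond the rings. Origin: centre of its underside.
- spare_sleeve: Bystander: black spare shock sleeve standing on the bench right of the rack, 56 mm dia, 95 mm high. Origin: centre of its underside.
- screwdriver: Bystander: screwdriver, 180 mm long, lying on the bench to the left, nearer the robot than the rack. Origin: at its middle.
There are look-alikes about, which are no part of the job. What is shaped like the drip_pan but green is not meant.

How it is judged:
At the end, for the whole second after the job is handed in: The drip pan stands flat on the board, wholly inside the ring beneath the fat air-can shock (its centre within 15 mm of the ring's centre), its handle pointing to the rack's front within 0.4 rad, at rest and released (horizontal distance between drip_pan and air_can_shock below 0.015 m and height (world z) of drip_pan below 0.016 m and angle between drip_pan's own z axis and vertical below 0.05 rad and angle between the x axis of drip_pan and the x axis of rack, either way round below 0.4 rad and x of pan_grip in the frame of rack below -0.1 m and linear speed of drip_pan below 0.02 m/s); the robot touches nothing.
It fails at once if the pan is lifted (its underside's centre more than 10 mm off the board) (height (world z) of drip_pan above 0.022 m).
It fails at once if the pan is tipped by more than 0.15 rad (angle between drip_pan's own z axis and vertical above 0.15 rad).
It fails at once if the pan is flung along faster than 0.4 m/s (linear speed of drip_pan above 0.4 m/s).
It fails at once if a bystander is pushed more than 30 mm from its place or knocked over (distance of any of squeeze_bottle_a, squeeze_bottle_b, measuring_jug, grease_tub, clamp_block, spare_sleeve, screwdriver from where it was at the start of the episode above 0.03 m or angle between any of squeeze_bottle_a, squeeze_bottle_b, measuring_jug, grease_tub, clamp_block, spare_sleeve's own z axis and vertical above 0.5 rad).
It also fails if it takes over 48 s, if anything falls off the work surface, if the arm or the gripper's body presses on something with over 40 N, if the wrist force passes 120 N, or if a joint passes its speed limit or range.

ROBOT

A 6-joint arm with a two-finger parallel gripper is mounted at the origin on the work surface. World frame = base frame: x ahead of the robot, y to its left, z up, the work surface at z = 0. Lengths are in m, angles in rad, forces in N, time in s.
With the tool pointing down it reaches from about 0.3 to 0.775 m from the base axis. Payload 14.6 kg.
Tool frame: the origin (TCP) lies at the very end of the fingers, on their centre line; the grasp point (between the pads) lies 19 mm behind it; z points along the fingers, y is the line along which they close (so a half turn about z gives the same grasp; the last joint's range is limited). The gripper opens to 94 mm and grips with 3 to 60 N. Pads are 16 mm wide; open, the fingers measure 119 mm over their backs; the gripper's body (75 mm by 177 mm) begins 78 mm behind the grasp point.
Start: joints at [1.213, 0.3, 1.521, -0, 1.321, -0.067], TCP at [0.158, 0.527, 0.205] pointing down, gripper open.
Joint ranges: [-3.03, 3.03], [-0.79, 2.21], [0.23, 2.52], [-1.04, 4.18], [0, 3.07], [-2.55, 2.55]. Speed limits (rad/s): [2.22, 2.22, 2.57, 3.14, 3.14, 3.14].

INTERFACE

Orientations are given as [roll, pitch, yaw] about the fixed x, y, z axes, in that order (R = Rz(yaw) Ry(pitch) Rx(roll)).
In Python, from station import ctrl, cams gives the robot as it stands. The module is installed in compiled form; this text tells all that it offers.
- The arm moves only by the tool arm_command, never from a script. Its argument "plan" is a list that holds one entry, the list of rows, each a list of 7 numbers: the shift along the tool's x, y, z in normalised numbers (1 is 600 mm), then the turn, a rotation vector about the tool's x, y, z in shares of pi rad (1.0 is pi rad), then the closure, from -1 (fully open) to 1 (shut). A call has 1 to 12 rows; each row is the pose to reach, as a shift and turn from the pose commanded when the call began, along the tool's axes at that moment; what a row does not reach only later rows make up. A row lasts 1/10 s, in which the tool goes at most 50 mm and 8.59 degrees, less where a joint would pass 70% of its speed; a pose out of reach is approached as far as the arm can. A call with a gripper value outside its range is refused whole. The fingers move at their own pace and stop on an object; "squeeze" is the grip in N (left out, the last holds). Time passes only in rows, so rows that repeat a pose let the fingers close. It gives the time, the measured TCP pose, the force, the opening and the grip force at its end, in the units of the state.
- ctrl.get_obs(): the state, without advancing time (a new reading comes with each control period).
- cams.camera(name): name is "scene" or "top"; returns (picture, depth): 400x640x3 uint8, blue, green, red; 400x640 float32, m along the optical axis (not along the pixel's ray), 0 where there is no reading.
- cams.camera_info(name): a dict with "fx", "fy", "cx", "cy" (pixels), "dist_coeffs" ([k1, k2, p1, p2, k3] as OpenCV has them; the pictures are not rectified), "world_to_cam" (4x4, takes a point from world to camera coordinates). Camera axes: x right, y down, z forward; pixel columns grow to the right and rows downward; lengths in m; the calibration is good to about 2 mm. A picture is of the moment at which its call begins. camera_info takes no time and is no camera call.
- ctrl.hand_in(): hands the job in; it is judged then, once.
The state is a dict: "time_s": time; "qpos": joint angles; "joint_vel": joint speeds; "tau": joint torques, N m; "ee_pos": TCP position; "eef_rot": TCP orientation; "force": force on the tool from outside, world axes, zero at the start; "moment": the same for the moment, N m; "grip_width": finger opening in m; "grip_force": force on a finger pad.
Only numpy, scipy, OpenCV 4.12 (cv2) and the standard library are available. Lean on these libraries where they do the work, as an engineer would, in place of code of your own. Each camera call takes 0.05 s, during which the arm holds its last target. There are 200 camera calls.

## Working session

There is one attempt and no reset: what is moved stays moved. The work goes in short steps, Python scripts to look and compute and a tool call to move; the robot and the scene stay as the last step left them, time stands still between calls to the robot, and variables do not carry over. Pictures are saved under pics/ and viewed, at most 10 in all, crops included, and the job is handed in when it is done.

Besides the shell and the picture viewer there is one more tool, called after "Request:" as a command line: name --argument value ..., lists and objects as JSON in quotes. arm_command: Moves the arm, as the interface text tells. Its arguments: {"type":"object","properties":{"plan":{"type":"array"},"squeeze":{"type":"number"}},"required":["plan"]}

```bash
mkdir -p pics
cat > h.py <<'E'
import numpy as np, cv2
from station import ctrl, cams
def grab(n,tag):
    p,d=cams.camera(n); cv2.imwrite(f'pics/{tag}.png',p); np.save(f'pics/{tag}.npy',d); return p,d
def ray(n,u,v):
    i=cams.camera_info(n); K=np.array([[i['fx'],0,i['cx']],[0,i['fy'],i['cy']],[0,0,1.]])
    x=cv2.undistortPoints(np.array([[[u,v]]],float),K,np.array(i['dist_coeffs'],float))[0,0]
    T=np.linalg.inv(i['world_to_cam']); return T[:3,3],T[:3,:3]@np.array([x[0],x[1],1.])
def atz(n,u,v,z):
    o,r=ray(n,u,v); return o+r*(z-o[2])/r[2]
def atd(n,u,v,d):
    o,r=ray(n,u,v); return o+r*d
def proj(n,P):
    i=cams.camera_info(n); K=np.array([[i['fx'],0,i['cx']],[0,i['fy'],i['cy']],[0,0,1.]])
    T=np.array(i['world_to_cam']); return cv2.projectPoints(np.array(P,float).reshape(-1,3),cv2.Rodrigues(T[:3,:3])[0],T[:3,3],K,np.array(i['dist_coeffs'],float))[0][:,0]
E
python3 - <<'E'
from h import *
for n in('scene','top'):
    grab(n,n+'0'); print(n,np.linalg.inv(cams.camera_info(n)['world_to_cam']).round(3).tolist())
o=ctrl.get_obs(); print(o)
E
```

```text
scene [[0.078, 0.799, -0.596, 1.553], [0.997, -0.053, 0.06, -0.103], [0.016, -0.599, -0.8, 1.608], [0.0, 0.0, 0.0, 1.0]]
top [[0.001, -0.994, 0.107, 0.372], [-1.0, -0.003, -0.017, 0.024], [0.017, -0.107, -0.994, 1.606], [0.0, 0.0, 0.0, 1.0]]
{'time_s': 0.1, 'qpos': array([ 1.21339471e+00,  3.00403450e-01,  1.52145946e+00, -7.77097505e-06,
        1.32072212e+00, -6.66048898e-02]), 'joint_vel': array([-0.00068305, -0.00230084, -0.00073621, -0.00029112,  0.00174104,
       -0.00094622]), 'tau': array([ 1.45007711e-03, -5.32644331e+01, -3.53281546e+01,  7.10526528e-02,
        2.35679455e-02, -6.52608173e-05]), 'ee_pos': array([0.15762482, 0.52670269, 0.20497489]), 'eef_rot': array([-3.14060198e+00, -5.85376678e-05,  2.85079783e+00]), 'force': array([ 0.41484348, -0.85590066,  0.16042295]), 'moment': array([ 0.01750116,  0.00744846, -0.03096746]), 'grip_force': 0.0, 'grip_width': 0.09406698713242664}
```

View pics/scene0.png

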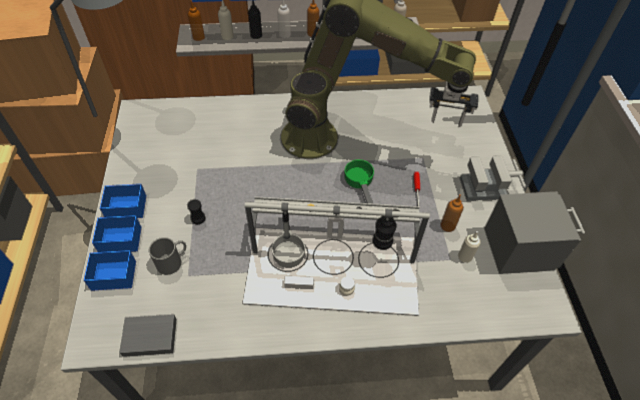

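View pics/top0.png

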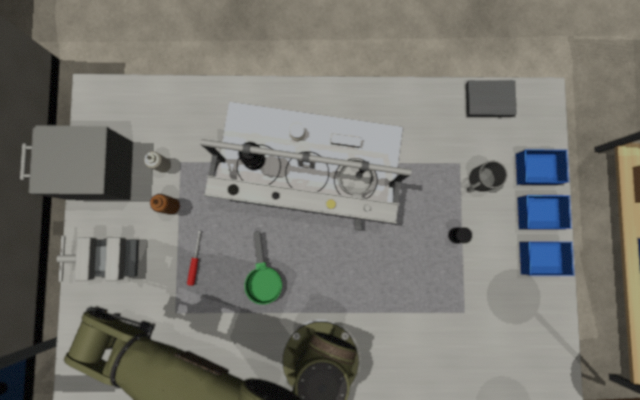

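The scene view looks back at the robot. A grey pan stands at (288,250) under a thin part, the fat black can hangs at (385,232) over the ring at (379,260), and the green look-alike pan is at (359,174). In the top view the grey pan is at (355,180), its handle tip shows at (361,225), and the green pan is at (264,284). Next I'll enlarge both views to confirm.

Run:
```python
import cv2
s=cv2.imread('pics/scene0.png')[185:320,235:435]; cv2.imwrite('pics/s0c.png',cv2.resize(s,None,fx=4,fy=4,interpolation=2))
s=cv2.imread('pics/top0.png')[95:245,195:415]; cv2.imwrite('pics/t0c.png',cv2.resize(s,None,fx=3.6,fy=3.6,interpolation=2))
```

```text
(no output)
```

View pics/s0c.png

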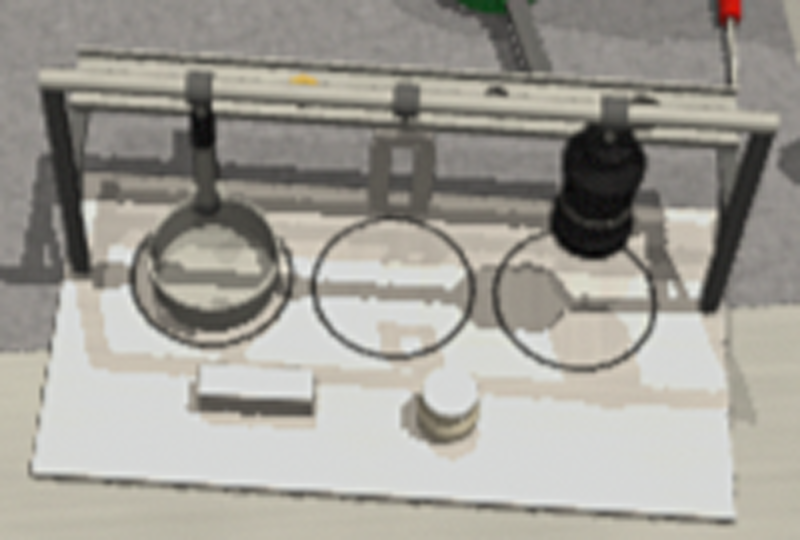

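View pics/t0c.png

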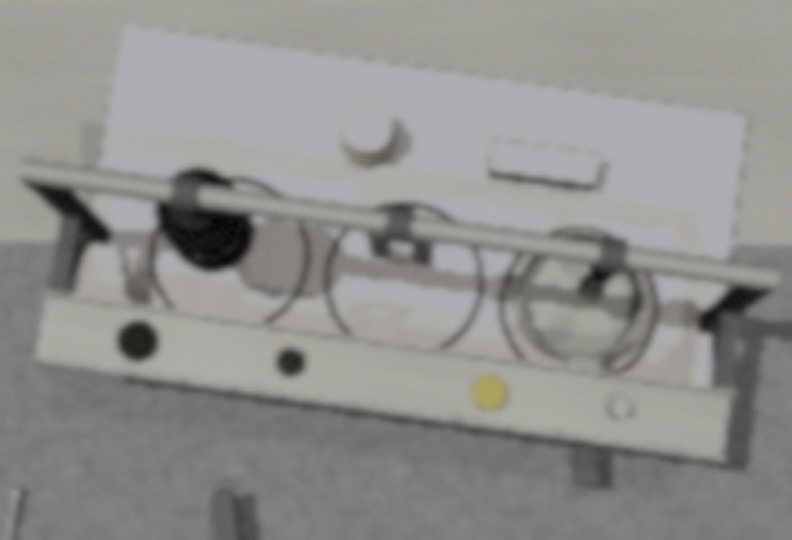

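Confirmed: the fat black can hangs at scene (385,232), over the ring at (379,260), which is the target. The flat link is over the middle ring at (333,256). The slim shaft hangs over the grey pan at (288,250), so that is the pan meant, and the green one at (359,174) is not. Now I'll fit the rack and pan poses.

```bash
cat > fit.py <<'E'
from h import *
from scipy.optimize import least_squares
S=lambda a,b:(235+a/4-.375,185+b/4-.375); T=lambda a,b:(195+a/3.6-.36,95+b/3.6-.36)
th=np.linspace(0,2*np.pi,180)
def W(p,P):
    P=np.atleast_2d(P); c,s=np.cos(p[2]),np.sin(p[2]); return np.c_[p[0]+c*P[:,0]-s*P[:,1],p[1]+s*P[:,0]+c*P[:,1],P[:,2]]
def circ(r,x,y,z): return np.c_[x+r*np.cos(th),y+r*np.sin(th),0*th+z]
def rack(p):
    r=[]
    for P,q in[((.205,-.3,.012),S(31,476)),((.205,.3,.012),S(734,521))]: r+=list(proj('scene',W(p,P))[0]-q)
    for P,q in[((.205,.3,.012),T(122,26)),((.205,-.3,.012),T(747,114)),((-.135,.3,.166),T(35,362)),((-.135,-.3,.166),T(724,466))]: r+=list(proj('top',W(p,P))[0]-q)
    for y,l,rr,b in[(-.165,130,294,347),(0,312,475,358),(.165,493,658,371)]:
        e=proj('scene',W(p,circ(.075,0,y,.012)))
        r+=[e[:,0].min()-S(l,0)[0],e[:,0].max()-S(rr,0)[0],e[:,1].max()-S(0,b)[1]]
    return np.array(r)
f=least_squares(rack,[.7,0,.1],loss='soft_l1'); R=f.x; print('rack',R.round(4)); print(rack(R).round(1))
def pan(p):
    e=proj('scene',W(p,circ(.06,0,0,.062))); g=proj('top',W(p,circ(.06,0,0,.062)))
    r=[e[:,0].min()-S(147,0)[0],e[:,0].max()-S(281,0)[0],e[:,1].min()-S(0,194)[1],g[:,0].min()-T(517,0)[0],g[:,0].max()-T(638,0)[0]]
    h=proj('top',W(p,[(-.174,.011,.06),(-.174,-.011,.06)])); r+=list(h[0]-T(573,484))+list(h[1]-T(610,488))
    return np.array(r)
f=least_squares(pan,[*W(R,(0,-.165,0))[0,:2],R[2]],loss='soft_l1'); Q=f.x; print('pan',Q.round(4)); print(pan(Q).round(1))
print('grip',W(Q,(-.155,0,.054)),'ringtarget',W(R,(0,.165,.012)))
c,s=np.cos(R[2]),np.sin(R[2]); d=Q[:2]-R[:2]; print('pan in rack',c*d[0]+s*d[1],-s*d[0]+c*d[1],Q[2]-R[2])
for P in [(-.135,-.3,.166),(-.135,.3,.166)]: print('ledge ends',W(R,P))
D=np.load('pics/top0.npy')
for u,v in[(264,284),(262,240),(359,224),(361,226),(198,240),(193,272),(165,204)]: print((u,v),atd('top',u,v,float(D[v,u])).round(3))
E
python3 fit.py
```

```text
rack [ 0.6111  0.0481 -0.1418]
[-0.1 -1.8  0.6 -1.5 -0.1 -1.2  0.5 -0.3 -3.5 -0.9  2.3 -1.3 -0.   0.2
 -0.5 -0.3  0.1 -0.3 -0.2 -0.1 -0.6]
pan [ 0.5925 -0.1121  0.0488]
[-0.1  0.2 -0.7 -1.   2.2  1.4  0.3 -2.1 -1.1]
grip [[ 0.43765065 -0.11967377  0.054     ]] ringtarget [[0.63438936 0.2114529  0.012     ]]
pan in rack 0.004221490060533309 -0.16124377571429171 0.1905818468625228
ledge ends [[ 0.43503377 -0.22980365  0.166     ]]
ledge ends [[0.51982126 0.36417537 0.166     ]]
(264, 284) [0.24  0.188 0.001]
(262, 240) [ 0.384  0.197 -0.001]
(359, 224) [ 0.436 -0.122  0.058]
(361, 226) [ 0.431 -0.134 -0.   ]
(198, 240) [0.384 0.405 0.013]
(193, 272) [0.28  0.416 0.022]
(165, 204) [0.492 0.478 0.142]
```

The rack fit agrees to about 1 px at the rings. I'll refine the handle's direction from the saved depth and work out the first move.

```bash
cat >> h.py <<'E'
from scipy.spatial.transform import Rotation as Ro
def goal(gp,psi,L,back=0.,grasp=.019):
    "grasp point gp, handle yaw psi, lean L; back = retreat along tool z. prints move in tool axes"
    z=np.array([np.sin(L)*np.cos(psi),np.sin(L)*np.sin(psi),-np.cos(L)]); y=np.array([-np.sin(psi),np.cos(psi),0]); M=np.c_[np.cross(y,z),y,z]
    return np.array(gp)+z*(grasp-back), M
def rel(p,M):
    o=ctrl.get_obs(); R=Ro.from_euler('xyz',o['eef_rot']).as_matrix()
    return (R.T@(p-o['ee_pos'])*1000).round(1), Ro.from_matrix(R.T@M).as_rotvec().round(4)
E
python3 - <<'E'
from h import *
exec(open('fit.py').read().split("D=np.load")[0].replace('print(','(lambda *a:0)('))
D=np.load('pics/top0.npy')
def near(n,D,us,vs):
    return np.array([atd(n,u,v,float(D[v,u])) for v in vs for u in us if D[v,u]>0])
P=near('top',D,range(345,375),range(212,232))
c,s=np.cos(R[2]),np.sin(R[2]); 
def tor(P): d=P[:,:2]-R[:2]; return np.c_[c*d[:,0]+s*d[:,1],-s*d[:,0]+c*d[:,1],P[:,2]]
h=P[(P[:,2]>.05)&(P[:,2]<.07)]; print('handle pts',h.round(3).tolist()); print('rackframe mean',tor(h).mean(0),tor(h).min(0),tor(h).max(0))
D=np.load('pics/scene0.npy'); P=near('scene',D,range(262,312),range(228,270)); q=tor(P)
k=(P[:,2]>.05)&(P[:,2]<.07); from scipy.optimize import least_squares
r=P[k]; f=least_squares(lambda x:np.hypot(r[:,0]-x[0],r[:,1]-x[1])-.058,Q[:2],loss='soft_l1',f_scale=.003); print('rim centre',f.x,k.sum(), 'vs',Q)
a=h.mean(0)[:2]; d=f.x-a; print('yaw from rim+handle',np.arctan2(d[1],d[0]))
for w in[(.33,.15,.25)]:
    p,M=goal(w,.0,.5,0,0); print('wp',rel(p,M))
E
```

```text
handle pts [[0.458, -0.106, 0.065], [0.455, -0.107, 0.052], [0.455, -0.109, 0.061], [0.455, -0.112, 0.061], [0.455, -0.116, 0.056], [0.455, -0.119, 0.061], [0.455, -0.122, 0.06], [0.455, -0.126, 0.05], [0.452, -0.106, 0.064], [0.451, -0.109, 0.066], [0.452, -0.113, 0.058], [0.452, -0.116, 0.057], [0.452, -0.119, 0.057], [0.452, -0.122, 0.06], [0.452, -0.126, 0.058], [0.449, -0.106, 0.055], [0.449, -0.11, 0.055], [0.449, -0.112, 0.06], [0.449, -0.116, 0.06], [0.448, -0.119, 0.062], [0.448, -0.122, 0.066], [0.449, -0.126, 0.058], [0.445, -0.106, 0.059], [0.445, -0.109, 0.059], [0.445, -0.113, 0.057], [0.445, -0.116, 0.059], [0.445, -0.119, 0.057], [0.446, -0.123, 0.055], [0.445, -0.125, 0.061], [0.442, -0.106, 0.055], [0.442, -0.109, 0.061], [0.442, -0.113, 0.058], [0.442, -0.115, 0.063], [0.442, -0.118, 0.065], [0.442, -0.122, 0.061], [0.442, -0.126, 0.057], [0.439, -0.106, 0.053], [0.439, -0.109, 0.06], [0.439, -0.113, 0.056], [0.439, -0.116, 0.06], [0.439, -0.119, 0.058], [0.439, -0.122, 0.057], [0.439, -0.126, 0.054], [0.436, -0.106, 0.053], [0.436, -0.109, 0.058], [0.436, -0.113, 
[... 680 characters left out ...]
423, -0.122, 0.059], [0.423, -0.125, 0.061], [0.42, -0.106, 0.053], [0.42, -0.109, 0.057], [0.419, -0.112, 0.064], [0.419, -0.115, 0.06], [0.42, -0.119, 0.056], [0.42, -0.122, 0.057], [0.42, -0.126, 0.055]]
rackframe mean [-0.14835002 -0.18674357  0.05855433] [-0.16766731 -0.19906266  0.05045516] [-0.12935891 -0.17383374  0.06910247]Traceback (most recent call last):
  File "<stdin>", line 10, in <module>
  File "<stdin>", line 5, in near
  File "h.py", line 12, in atd
    o,r=ray(n,u,v); return o+r*d
        ~~~^^^^^^^
  File "h.py", line 6, in ray
    i=cams.camera_info(n); K=np.array([[i['fx'],0,i['cx']],[0,i['fy'],i['cy']],[0,0,1.]])
ValueError: time passes only in moves, steps and waits
```

```bash
sed -i 's/^def grab/import functools\nCI=functools.lru_cache(None)(cams.camera_info)\ndef grab/; s/=cams.camera_info(n)/=CI(n)/' h.py
python3 - <<'E'
from h import *
D=np.load('pics/scene0.npy')
P=np.array([atd('scene',u,v,float(D[v,u])) for v in range(228,272) for u in range(262,312) if D[v,u]>0])
from scipy.optimize import least_squares
r=P[(P[:,2]>.05)&(P[:,2]<.07)]; f=least_squares(lambda x:np.hypot(r[:,0]-x[0],r[:,1]-x[1])-.058,[.592,-.112],loss='soft_l1',f_scale=.003); print('rim centre',f.x,len(r))
print('yaw',np.arctan2(f.x[1]+.1155,f.x[0]-.4375))
for w in[(.33,.15,.25)]: print('wp',rel(*goal(w,.0,.5,0,0)))
E
```

```text
rim centre [ 0.59464139 -0.11404803] 186
yaw 0.009239626224588678
wp (array([-273.1, -311.5,  -44.7]), array([-0.0736, -0.4966, -0.2845]))
```

Units first: shifts go in shares of 600 mm and turns go in shares of pi rad. So -310 mm / 600 = -0.5167, -273 mm / 600 = -0.455, -0.25 rad / 3.1416 = -0.0796.

Request:
arm_command --plan '[[[0, 0, -0.075, 0, 0, 0, -1], [-0.1, -0.1, -0.075, 0, 0, -0.0318, -1], [-0.15, -0.1667, -0.075, 0, -0.0318, -0.0477, -1], [-0.2, -0.225, -0.075, 0, -0.0637, -0.0637, -1], [-0.25, -0.2833, -0.075, -0.0095, -0.0955, -0.0796, -1], [-0.3, -0.3417, -0.075, -0.0159, -0.1273, -0.0891, -1], [-0.35, -0.4, -0.075, -0.0223, -0.1592, -0.0891, -1], [-0.4, -0.4583, -0.075, -0.0223, -0.1592, -0.0891, -1], [-0.455, -0.5167, -0.075, -0.0223, -0.1592, -0.0891, -1], [-0.455, -0.5167, -0.075, -0.0223, -0.1592, -0.0891, -1], [-0.455, -0.5167, -0.075, -0.0223, -0.1592, -0.0891, -1], [-0.455, -0.5167, -0.075, -0.0223, -0.1592, -0.0891, -1]]]'

```text
time_s: 1.3
ee_pos: [0.3304, 0.1514, 0.2504]
eef_rot: [-3.14, 0.503, 3.135]
force: [-0.3, 0.6, -0.7]
grip_width: 0.0938
grip_force: 0.0
```

Run:
```python
from h import *
o=ctrl.get_obs(); print(o['time_s'],o['qpos'].round(2),o['ee_pos'].round(3),o['force'].round(1))
g=(.4375,-.1155,.054)
for L in(.52,):
    p,M=goal(g,.01,L,.09); print(p,rel(p,M))
```

```text
1.3 [ 0.51 -0.45  2.19 -0.29  0.98 -0.95] [0.33  0.151 0.25 ] [-0.3  0.6 -0.7]
[ 0.40222327 -0.11585278  0.11561516] (array([   0.6, -266.5,  154.1]), array([-0.0099, -0.0169, -0.0142]))
```

To row units: -266 mm / 600 = -0.4433, 154 mm / 600 = 0.2567, -0.01 rad / 3.1416 = -0.0032.

Request:
arm_command --plan '[[[0, -0.0667, 0, 0, 0, 0, -1], [0, -0.1333, 0, 0, 0, 0, -1], [0, -0.2, 0.0333, 0, 0, 0, -1], [0, -0.2667, 0.075, -0.0032, -0.0054, -0.0045, -1], [0, -0.3333, 0.1167, -0.0032, -0.0054, -0.0045, -1], [0, -0.4, 0.1583, -0.0032, -0.0054, -0.0045, -1], [0, -0.4433, 0.2083, -0.0032, -0.0054, -0.0045, -1], [0, -0.4433, 0.2567, -0.0032, -0.0054, -0.0045, -1], [0, -0.4433, 0.2567, -0.0032, -0.0054, -0.0045, -1], [0, -0.4433, 0.2567, -0.0032, -0.0054, -0.0045, -1]]]'

```text
time_s: 2.3
ee_pos: [0.403, -0.1135, 0.115]
eef_rot: [3.138, 0.516, -3.129]
force: [0.1, 0.1, 0.4]
grip_width: 0.0938
grip_force: 0.0
```

Run:
```python
from h import *
o=ctrl.get_obs(); print(o['time_s'],o['qpos'].round(2),o['ee_pos'].round(3),o['force'].round(1))
print(rel(*goal((.4375,-.1155,.054),.01,.52)))
p,d=cams.camera('top'); a=p[130:260,290:420]; 
q,d=cams.camera('scene'); b=q[110:240,235:365]
cv2.imwrite('pics/g1.png',cv2.resize(np.hstack([a,b]),None,fx=3,fy=3,interpolation=2))
```

```text
2.3 [-0.53 -0.12  2.31  0.51  0.56 -2.49] [ 0.403 -0.114  0.115] [0.1 0.1 0.4]
(array([ 0.1, -2.7, 89. ]), array([ 0.0042, -0.0035,  0.0019]))
```

View pics/g1.png

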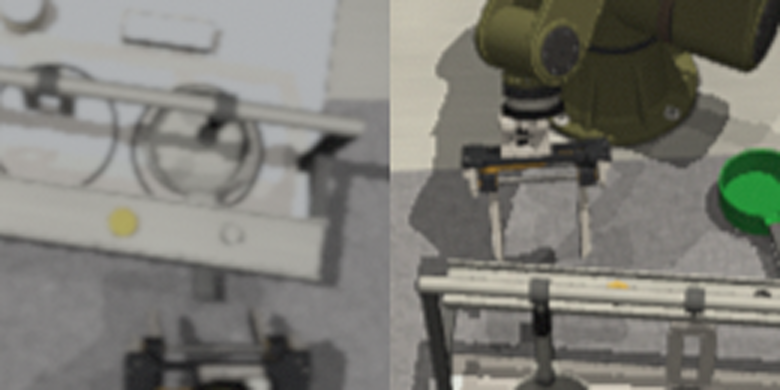

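The open fingers, at crop (157,325) and (255,325) in the top view, straddle the handle at (210,285). The last joint is near its limit, so I'll advance halfway and check.

To row units: 45 mm / 600 = 0.075, 30 mm / 600 = 0.05.

Request:
arm_command --plan '[[[0, -0.005, 0.025, 0, 0, 0, -1], [0, -0.005, 0.05, 0, 0, 0, -1], [0, -0.005, 0.075, 0, 0, 0, -1], [0, -0.005, 0.075, 0, 0, 0, -1]]]'

```text
time_s: 2.8
ee_pos: [0.4279, -0.1141, 0.0812]
eef_rot: [-3.137, 0.518, -3.128]
force: [-0.3, -0.2, 0.0]
grip_width: 0.0941
grip_force: 0.0
```

Run:
```python
from h import *
o=ctrl.get_obs(); print(o['time_s'],o['qpos'].round(3),o['ee_pos'].round(4),o['force'].round(1))
print(rel(*goal((.4375,-.1155,.054),.01,.52)))
```

```text
2.8 [-0.489  0.017  2.284  0.582  0.44  -2.552] [ 0.4279 -0.1141  0.0812] [-0.3 -0.2  0. ]
(array([ 5.1, -1.3, 47.4]), array([-0.0028, -0.0017,  0.0027]))
```

Joint 6 is on its limit. The gripper is symmetric, so I'll back out and turn it half a turn, which keeps that joint well inside its range for the whole slide.

To row units: -110 mm / 600 = -0.1833, -80 mm / 600 = -0.1333, 1.6 rad / 3.1416 = 0.5093.

Request:
arm_command --plan '[[[0, 0, -0.0667, 0, 0, 0, -1], [0, 0, -0.1333, 0, 0, 0.0318, -1], [0, 0, -0.1833, 0, 0, 0.0796, -1], [0, 0, -0.1833, 0, 0, 0.1273, -1], [0, 0, -0.1833, 0, 0, 0.1751, -1], [0, 0, -0.1833, 0, 0, 0.2228, -1], [0, 0, -0.1833, 0, 0, 0.2706, -1], [0, 0, -0.1833, 0, 0, 0.3183, -1], [0, 0, -0.1833, 0, 0, 0.3661, -1], [0, 0, -0.1833, 0, 0, 0.4138, -1], [0, 0, -0.1833, 0, 0, 0.4615, -1], [0, 0, -0.1833, 0, 0, 0.5093, -1]]]'

```text
time_s: 4.0
ee_pos: [0.3726, -0.1149, 0.1774]
eef_rot: [2.623, -0.012, 1.55]
force: [-0.2, 0.4, -0.2]
grip_width: 0.0942
grip_force: 0.0
```

To row units: 1.54 rad / 3.1416 = 0.4902.

Request:
arm_command --plan '[[[0, 0, 0, 0, 0, 0.0477, -1], [0, 0, 0, 0, 0, 0.0955, -1], [0, 0, 0, 0, 0, 0.1432, -1], [0, 0, 0, 0, 0, 0.191, -1], [0, 0, 0, 0, 0, 0.2387, -1], [0, 0, 0, 0, 0, 0.2865, -1], [0, 0, 0, 0, 0, 0.3342, -1], [0, 0, 0, 0, 0, 0.382, -1], [0, 0, 0, 0, 0, 0.4297, -1], [0, 0, 0, 0, 0, 0.4775, -1], [0, 0, 0, 0, 0, 0.4902, -1], [0, 0, 0, 0, 0, 0.4902, -1]]]'

```text
time_s: 5.2
ee_pos: [0.3727, -0.1151, 0.1772]
eef_rot: [3.135, -0.518, 0.013]
force: [-0.0, -0.3, -0.1]
grip_width: 0.094
grip_force: 0.0
```

```bash
sed -i 's/np.cross(y,z),y,z\]/-np.cross(y,z),-y,z]/' h.py
python3 - <<'E'
from h import *
o=ctrl.get_obs(); print(o['time_s'],o['qpos'].round(3),o['ee_pos'].round(4),o['force'].round(1))
for b in(.09,0): print(rel(*goal((.4375,-.1155,.054),.01,.47,b)))
E
```

```text
5.2 [-0.588 -0.322  2.291  0.406  0.772  0.735] [ 0.3727 -0.1151  0.1772] [-0.  -0.3 -0.1]
(array([-1.3,  0.8, 68.2]), array([ 0.0046, -0.0483,  0.0029]))
(array([ -5.6,   0.3, 158.1]), array([ 0.0046, -0.0483,  0.0029]))
```

To row units: 158 mm / 600 = 0.2633, 150 mm / 600 = 0.25, -0.048 rad / 3.1416 = -0.0153.

Request:
arm_command --plan '[[[-0.0017, 0, 0.0567, 0, -0.0153, 0, -1], [-0.0017, 0, 0.1133, 0, -0.0153, 0, -1], [-0.0033, 0, 0.1417, 0, -0.0153, 0, -1], [-0.005, 0, 0.1667, 0, -0.0153, 0, -1], [-0.0067, 0, 0.1917, 0, -0.0153, 0, -1], [-0.0067, 0, 0.2133, 0, -0.0153, 0, -1], [-0.0083, 0, 0.2333, 0, -0.0153, 0, -1], [-0.01, 0, 0.25, 0, -0.0153, 0, -1], [-0.01, 0, 0.2633, 0, -0.0153, 0, -1], [-0.01, 0, 0.2633, 0, -0.0153, 0, -1]]]'

```text
time_s: 6.2
ee_pos: [0.4457, -0.1149, 0.0352]
eef_rot: [3.137, -0.468, 0.013]
force: [-0.4, -0.2, -0.7]
grip_width: 0.0935
grip_force: 0.0
```

Run:
```python
from h import *
o=ctrl.get_obs(); print(o['time_s'],o['qpos'].round(3),o['ee_pos'].round(4),o['force'].round(1))
for b in(0,): print(rel(*goal((.4375,-.1155,.054),.01,.47,b)))
p,d=cams.camera('top'); a=p[130:260,290:420]; 
q,d=cams.camera('scene'); b=q[140:270,235:365]
cv2.imwrite('pics/g2.png',cv2.resize(np.hstack([a,b]),None,fx=3,fy=3,interpolation=2))
```

```text
6.2 [-0.449  0.179  2.238  0.6    0.358  0.583] [ 0.4457 -0.1149  0.0352] [-0.4 -0.2 -0.7]
(array([ 1.2,  0.5, -1.5]), array([0.0027, 0.0022, 0.0029]))
```

View pics/g2.png

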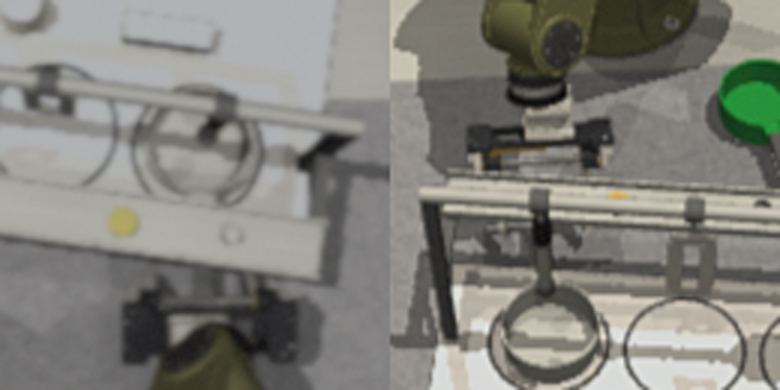

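The grasp is in place. Before clamping, I'll fit the arm's kinematics to the logged poses to check that joint 6 has room at the far end of the slide.

```bash
cat > kin.py <<'E'
from h import *
from scipy.optimize import least_squares
o=ctrl.get_obs()
data=[([1.21339,.3004,1.52146,0,1.32072,-.0666],[.15762,.5267,.20497],[-3.1406,0,2.8508]),
([.51,-.45,2.19,-.29,.98,-.95],[.3304,.1514,.2504],[-3.14,.503,3.135]),
([-.53,-.12,2.31,.51,.56,-2.49],[.403,-.1135,.115],[3.138,.516,-3.129]),
([-.489,.017,2.284,.582,.44,-2.552],[.4279,-.1141,.0812],[-3.137,.518,-3.128]),
([-.588,-.322,2.291,.406,.772,.735],[.3727,-.1151,.1772],[3.135,-.518,.013]),
([-.449,.179,2.238,.6,.358,.583],[.4457,-.1149,.0352],[3.137,-.468,.013])]
E=lambda s,a:Ro.from_euler(s,a).as_matrix()
def fk(q,k):
    h,a1,l2,l3,e,d=k
    A=E('z',q[0]); B=A@E('y',q[1]+q[2])
    R=B@E('z',q[3])@E('y',q[4])@E('z',q[5]+np.pi/2)
    p=np.array([0,0,h])+A@[a1,0,0]+A@E('y',q[1])@[0,0,l2]+B@[e,0,l3]+R@[0,0,d]
    return p,R
f=least_squares(lambda k:np.concatenate([(fk(q,k)[0]-p) for q,p,r in data]),[.3,.05,.4,.4,0,.3]); K=f.x
if __name__=='__main__':
    print(K.round(3),np.abs(f.fun).max())
    for q,p,r in data: print((Ro.from_matrix(fk(q,K)[1].T@E('xyz',r))).as_rotvec().round(2))
def ik(p,M,q0):
    lo=[-3.03,-.79,.23,-3,0,-4];hi=[3.03,2.21,2.52,4,3.07,4]
    def c(q):
        P,R=fk(q,K); return np.r_[P-p,.3*Ro.from_matrix(R.T@M).as_rotvec()]
    s=least_squares(c,q0,bounds=(lo,hi)); return s.x,s.cost
E
python3 kin.py
python3 - <<'E'
from kin import *
t=np.array([.6344,.2115])
for psi in(.01,-.14,.15):
  for L in(.47,.6):
    g=np.r_[t-.155*np.array([np.cos(psi),np.sin(psi)]),.054]
    q,c=ik(*goal(g,psi,L),[.5,.2,2.1,-.4,.6,2.2]); print('end',psi,L,q.round(2),c<1e-6)
for psi in(.01,.1,.2,-.1):
  for L in(.44,.47,.6): 
    q,c=ik(*goal((.4375,-.1155,.054),psi,L),[-.449,.179,2.238,.6,.358,.583]); print('st',psi,L,q.round(2),c<1e-6)
E
```

```text
[ 0.297 -0.04   0.476  0.482  0.076  0.359] 0.04793654482578025
[ 0. -0. -0.]
[ 0.   -0.    0.01]
[ 0.    0.   -0.01]
[-0.  0. -0.]
[-0. -0.  0.]
[-0.  0. -0.]
end 0.01 0.47 [ 0.57  0.3   2.06 -0.59  0.45  2.62] True
end 0.01 0.6 [ 0.63  0.3   2.14 -1.06  0.38  3.13] True
end -0.14 0.47 [ 0.66  0.34  1.99 -0.65  0.57  2.88] True
end -0.14 0.6 [ 0.73  0.35  2.06 -0.99  0.54  3.26] True
end 0.15 0.47 [ 0.47  0.27  2.1  -0.42  0.35  2.25] True
end 0.15 0.6 [ 0.5   0.27  2.19 -1.05  0.23  2.9 ] True
st 0.01 0.44 [-0.38  0.17  2.22  0.46  0.38  0.79] True
st 0.01 0.47 [-0.39  0.17  2.24  0.55  0.34  0.68] True
st 0.01 0.6 [-0.45  0.18  2.32  1.22  0.27 -0.02] True
st 0.1 0.44 [-0.42  0.18  2.2   0.54  0.42  0.59] True
st 0.1 0.47 [-0.43  0.18  2.22  0.64  0.4   0.49] True
st 0.1 0.6 [-0.5   0.19  2.3   1.19  0.35 -0.11] True
st 0.2 0.44 [-0.45  0.2   2.19  0.6   0.48  0.42] True
st 0.2 0.47 [-0.47  0.19  2.2   0.69  0.46  0.32] True
st 0.2 0.6 [-0.55  0.21  2.28  1.14  0.44 -0.18] True
st -0.1 0.44 [-0.33  0.16  2.23  0.3   0.33  1.07] True
st -0.1 0.47 [-0.34  0.16  2.25  0.38  0.29  0.99] True
st -0.1 0.6 [-0.37  0.16  2.34  1.21  0.16  0.14] True
```

```bash
sed -i 's/h,a1,l2,l3,e,d=k/h,a1,l2,l3,e,d,b=k/; s/A@\[a1,0,0\]/A@[a1,b,0]/; s/0,.3\]); K=/0,.3,.03]); K=/' kin.py
python3 kin.py|head -2
python3 - <<'E'
from kin import *
t=np.array([.6344,.2115])
for psi in(.01,.1,.2):
  for L in(.44,.47):
    g=np.r_[t-.155*np.array([np.cos(psi),np.sin(psi)]),.054]
    q,c=ik(*goal(g,psi,L),[.5,.2,2.1,-.4,.6,2.2]); print('end',psi,L,q.round(2),c<1e-6)
for psi in(.01,-.1):
  for L in(.44,.47): 
    q,c=ik(*goal((.4375,-.1155,.054),psi,L),[-.449,.179,2.238,.6,.358,.583]); print('st',psi,L,q.round(2),c<1e-6)
E
```

```text
[ 0.223 -0.     0.425  0.448  0.041  0.272  0.036] 0.001154338582538772
[ 0. -0. -0.]
end 0.01 0.44 [ 0.43  0.32  2.03 -0.43  0.42  2.35] True
end 0.01 0.47 [ 0.43  0.32  2.04 -0.51  0.39  2.43] True
end 0.1 0.44 [ 0.37  0.3   2.05 -0.32  0.38  2.12] True
end 0.1 0.47 [ 0.38  0.3   2.07 -0.38  0.34  2.18] True
end 0.2 0.44 [ 0.31  0.29  2.07 -0.14  0.35  1.8 ] True
end 0.2 0.47 [ 0.31  0.29  2.09 -0.17  0.31  1.84] True
st 0.01 0.44 [-0.44  0.18  2.22  0.51  0.39  0.67] True
st 0.01 0.47 [-0.45  0.17  2.24  0.6   0.36  0.58] True
st -0.1 0.44 [-0.41  0.17  2.23  0.4   0.34  0.91] True
st -0.1 0.47 [-0.42  0.17  2.25  0.48  0.31  0.83] True
```

The model fits to about 1 mm. Joint 6 ends at 2.43 of its 2.55 limit with the heading held, so a pure translation works. Closing now.

Request:
arm_command --plan '[[[0, 0, 0, 0, 0, 0, -0.2], [0, 0, 0, 0, 0, 0, 0.2], [0, 0, 0, 0, 0, 0, 0.5], [0, 0, 0, 0, 0, 0, 0.7], [0, 0, 0, 0, 0, 0, 1], [0, 0, 0, 0, 0, 0, 1], [0, 0, 0, 0, 0, 0, 1], [0, 0, 0, 0, 0, 0, 1]]]' --squeeze 35

```text
time_s: 7.1
ee_pos: [0.4454, -0.1152, 0.0348]
eef_rot: [3.138, -0.467, 0.012]
force: [0.8, 0.0, -0.4]
grip_width: 0.0335
grip_force: 0.0
```

Run:
```python
from h import *
o=ctrl.get_obs(); print(o['ee_pos'].round(4),o['force'].round(1),o['moment'].round(2),o['qpos'].round(3))
M=Ro.from_euler('xyz',o['eef_rot']).as_matrix()
d=np.array([.6344-.5935,.2115+.1130,0]); print(d,(M.T@d*1000).round(1))
print((M.T@[0,0,1]).round(3))
```

```text
[ 0.4454 -0.1152  0.0348] [ 0.8  0.  -0.4] [ 0.04  0.31 -0.  ] [-0.45   0.179  2.238  0.599  0.357  0.584]
[0.0409 0.3245 0.    ] [  39.9 -324.1   18.9]
[ 0.45   0.003 -0.893]
```

Still closing, at 33 mm against the 22 mm handle.

Request:
arm_command --plan '[[[0, 0, 0, 0, 0, 0, 1], [0, 0, 0, 0, 0, 0, 1], [0, 0, 0, 0, 0, 0, 1], [0, 0, 0, 0, 0, 0, 1], [0, 0, 0, 0, 0, 0, 1], [0, 0, 0, 0, 0, 0, 1]]]'

```text
time_s: 7.7
ee_pos: [0.4454, -0.1152, 0.0348]
eef_rot: [3.138, -0.467, 0.011]
force: [-1.1, -1.7, 0.4]
grip_width: 0.022
grip_force: 35.0
```

Gripped at 22 mm and 35 N. Now slide slowly, about 10 mm per row, and check partway.

To row units: -100 mm / 600 = -0.1667, -92 mm / 600 = -0.1533.

Request:
arm_command --plan '[[[0.001, -0.0083, 0.0005, 0, 0, 0, 1], [0.0025, -0.02, 0.0012, 0, 0, 0, 1], [0.0045, -0.0367, 0.0022, 0, 0, 0, 1], [0.0067, -0.0533, 0.0032, 0, 0, 0, 1], [0.0087, -0.07, 0.0042, 0, 0, 0, 1], [0.0107, -0.0867, 0.005, 0, 0, 0, 1], [0.0127, -0.1033, 0.006, 0, 0, 0, 1], [0.0148, -0.12, 0.007, 0, 0, 0, 1], [0.0168, -0.1367, 0.008, 0, 0, 0, 1], [0.0188, -0.1533, 0.009, 0, 0, 0, 1], [0.0205, -0.1667, 0.0097, 0, 0, 0, 1], [0.0205, -0.1667, 0.0097, 0, 0, 0, 1]]]'

```text
time_s: 8.9
ee_pos: [0.458, -0.0142, 0.0348]
eef_rot: [3.138, -0.467, 0.012]
force: [0.2, -1.0, -1.4]
grip_width: 0.0219
grip_force: 35.0
```

```bash
cat > st.py <<'E'
from h import *
o=ctrl.get_obs(); print(o['ee_pos'].round(4),o['eef_rot'].round(3),o['force'].round(1),o['moment'].round(2),o['qpos'].round(3))
M=Ro.from_euler('xyz',o['eef_rot']).as_matrix()
d=np.array([.4454+.0409,-.1152+.3245,.0348])-o['ee_pos']; print('left',(M.T@d*1000).round(1))
q,D=grab('scene','s%d'%(o['time_s']*10))
P=np.array([atd('scene',u,v,float(D[v,u])) for v in range(222,280) for u in range(262,420) if D[v,u]>0])
r=P[(P[:,2]>.054)&(P[:,2]<.068)]
r=r[(abs(r[:,0]-(o['ee_pos'][0]+.148))<.075)&(abs(r[:,1]-o['ee_pos'][1])<.085)]
from scipy.optimize import least_squares
f=least_squares(lambda x:np.hypot(r[:,0]-x[0],r[:,1]-x[1])-.058,[o['ee_pos'][0]+.148,o['ee_pos'][1]],loss='soft_l1',f_scale=.003); print('rim centre',f.x.round(4),len(r),'zmed',np.median(r[:,2]))
E
python3 st.py
```

```text
[ 0.458  -0.0142  0.0348] [ 3.138 -0.467  0.012] [ 0.2 -1.  -1.4] [-0.32  0.36 -0.38] [-0.153  0.165  2.255  0.27   0.268  1.162]
left [  27.7 -223.2   13.3]
rim centre [ 0.6071 -0.0133] 183 zmed 0.06075333250298409
```

The pan is following flat, with its rim centre at (0.607, -0.013).

To row units: -110 mm / 600 = -0.1833, -105 mm / 600 = -0.175.

Request:
arm_command --plan '[[[0.001, -0.0083, 0.0005, 0, 0, 0, 1], [0.0032, -0.025, 0.0015, 0, 0, 0, 1], [0.0052, -0.0417, 0.0025, 0, 0, 0, 1], [0.0072, -0.0583, 0.0035, 0, 0, 0, 1], [0.0093, -0.075, 0.0045, 0, 0, 0, 1], [0.0113, -0.0917, 0.0055, 0, 0, 0, 1], [0.0135, -0.1083, 0.0065, 0, 0, 0, 1], [0.0155, -0.125, 0.0075, 0, 0, 0, 1], [0.0175, -0.1417, 0.0085, 0, 0, 0, 1], [0.0197, -0.1583, 0.0095, 0, 0, 0, 1], [0.0217, -0.175, 0.0105, 0, 0, 0, 1], [0.0227, -0.1833, 0.0108, 0, 0, 0, 1]]]'

```text
time_s: 10.15
ee_pos: [0.4719, 0.0951, 0.0348]
eef_rot: [3.138, -0.467, 0.011]
force: [-1.3, -6.8, 2.6]
grip_width: 0.0216
grip_force: 35.3
```

```bash
python3 st.py
```

```text
[0.4719 0.0951 0.0348] [ 3.138 -0.467  0.011] [-1.3 -6.8  2.6] [-1.29  0.28 -1.26] [ 0.163  0.216  2.19  -0.26   0.284  1.957]
left [  13.9 -114.1    6.6]
rim centre [0.621  0.0937] 183 zmed 0.060619361540082295
```

To row units: -112 mm / 600 = -0.1867, 6.8 mm / 600 = 0.0113.

Request:
arm_command --plan '[[[0.001, -0.0083, 0.0005, 0, 0, 0, 1], [0.0032, -0.025, 0.0015, 0, 0, 0, 1], [0.0052, -0.0417, 0.0025, 0, 0, 0, 1], [0.0072, -0.0583, 0.0035, 0, 0, 0, 1], [0.0093, -0.075, 0.0045, 0, 0, 0, 1], [0.0113, -0.0917, 0.0055, 0, 0, 0, 1], [0.0135, -0.1083, 0.0065, 0, 0, 0, 1], [0.0155, -0.125, 0.0075, 0, 0, 0, 1], [0.0175, -0.1417, 0.0085, 0, 0, 0, 1], [0.0197, -0.1583, 0.0093, 0, 0, 0, 1], [0.0217, -0.175, 0.0103, 0, 0, 0, 1], [0.0228, -0.1867, 0.011, 0, 0, 0, 1]]]'

```text
time_s: 11.4
ee_pos: [0.4861, 0.2067, 0.0346]
eef_rot: [3.137, -0.466, 0.011]
force: [-0.7, -6.0, 3.7]
grip_width: 0.0217
grip_force: 35.3
```

Request:
arm_command --plan '[[[0, 0, 0, 0, 0, 0, 1], [0, 0, 0, 0, 0, 0, 1], [0, 0, 0, 0, 0, 0, 1]]]'

```text
time_s: 11.7
ee_pos: [0.4863, 0.2069, 0.0348]
eef_rot: [3.138, -0.468, 0.011]
force: [1.5, -2.1, 0.7]
grip_width: 0.0215
grip_force: 35.0
```

```bash
python3 st.py
python3 - <<'E'
import cv2,glob
f='pics/s%d.png'%max(int(x[6:-4]) for x in glob.glob('pics/s[0-9]*.png') if x[6:-4].isdigit())
cv2.imwrite('pics/c3.png',cv2.resize(cv2.imread(f)[185:320,235:435],None,fx=4,fy=4,interpolation=2))
E
```

```text
[0.4863 0.2069 0.0348] [ 3.138 -0.468  0.011] [ 1.5 -2.1  0.7] [-0.36 -0.12 -0.43] [ 0.428  0.318  2.047 -0.508  0.391  2.423]
left [ 0.  -2.4  0.1]
rim centre [0.6357 0.2074] 126 zmed 0.06047421861714897
```

View pics/c3.png

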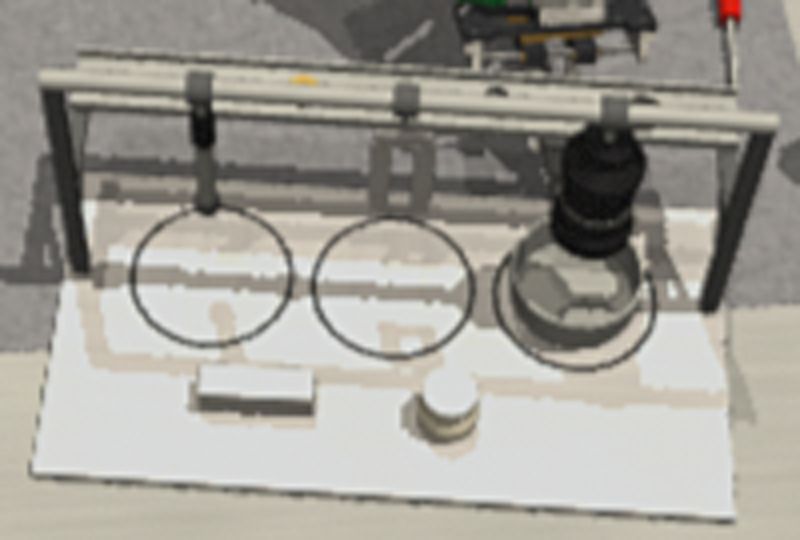

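The pan stands inside the right ring under the fat can; its rim spans crop x 510–640 and the ring 493–657. The centre is about 4 mm short, so I'll nudge it 3 mm, release and back out.

To row units: -3 mm / 600 = -0.005, -1.5 mm / 600 = -0.0025.

Request:
arm_command --plan '[[[0, -0.0025, 0, 0, 0, 0, 1], [0, -0.005, 0, 0, 0, 0, 1], [0, -0.005, 0, 0, 0, 0, 1], [0, -0.005, 0, 0, 0, 0, 0.8], [0, -0.005, 0, 0, 0, 0, 0.4], [0, -0.005, 0, 0, 0, 0, 0], [0, -0.005, 0, 0, 0, 0, -0.2], [0, -0.005, 0, 0, 0, 0, -0.2], [0, -0.005, 0, 0, 0, 0, -0.2], [0, -0.005, 0, 0, 0, 0, -0.2], [0, -0.005, 0, 0, 0, 0, -0.2]]]'

```text
time_s: 12.85
ee_pos: [0.4861, 0.2102, 0.0348]
eef_rot: [3.138, -0.467, 0.012]
force: [-0.5, -1.2, -0.2]
grip_width: 0.0563
grip_force: 0.0
```

```bash
python3 st.py
```

```text
[0.4861 0.2102 0.0348] [ 3.138 -0.467  0.012] [-0.5 -1.2 -0.2] [0.03 0.33 0.01] [ 0.436  0.321  2.043 -0.512  0.395  2.433]
left [0.2 0.9 0.1]
rim centre [0.6352 0.2091] 115 zmed 0.06069082790558422
```

To row units: -150 mm / 600 = -0.25, -130 mm / 600 = -0.2167.

Request:
arm_command --plan '[[[0, 0, -0.0133, 0, 0, 0, -0.2], [0, 0, -0.0333, 0, 0, 0, -0.2], [0, 0, -0.0583, 0, 0, 0, -0.2], [0, 0, -0.0917, 0, 0, 0, -0.2], [0, 0, -0.1333, 0, 0, 0, -0.2], [0, 0, -0.175, 0, 0, 0, -0.2], [0, 0, -0.2167, 0, 0, 0, -0.2], [0, 0, -0.25, 0, 0, 0, -0.2], [0, 0, -0.25, 0, 0, 0, -0.2], [0, 0, -0.25, 0, 0, 0, -0.2]]]'

```text
time_s: 13.9
ee_pos: [0.4184, 0.2101, 0.1688]
eef_rot: [3.138, -0.468, 0.012]
force: [-0.1, -1.1, -1.4]
grip_width: 0.0563
grip_force: 0.0
```

Run:
```python
from h import *
q,D=grab('scene','sf'); t,_=grab('top','tf')
P=np.array([atd('scene',u,v,float(D[v,u])) for v in range(222,280) for u in range(350,405) if D[v,u]>0])
r=P[(P[:,2]>.054)&(P[:,2]<.068)&(np.hypot(P[:,0]-.635,P[:,1]-.21)<.075)]
from scipy.optimize import least_squares
f=least_squares(lambda x:np.hypot(r[:,0]-x[0],r[:,1]-x[1])-.058,[.635,.21],loss='soft_l1',f_scale=.003); print(f.x.round(4),len(r))
cv2.imwrite('pics/f.png',np.hstack([cv2.resize(q[150:300,250:450],None,fx=2,fy=3,interpolation=2),cv2.resize(t[110:260,190:390],None,fx=2,fy=3,interpolation=2)]))
print(ctrl.get_obs()['force'])
```

```text
[0.6354 0.2089] 116
[-0.03074307 -1.2684631  -0.48593475]
```

View pics/f.png

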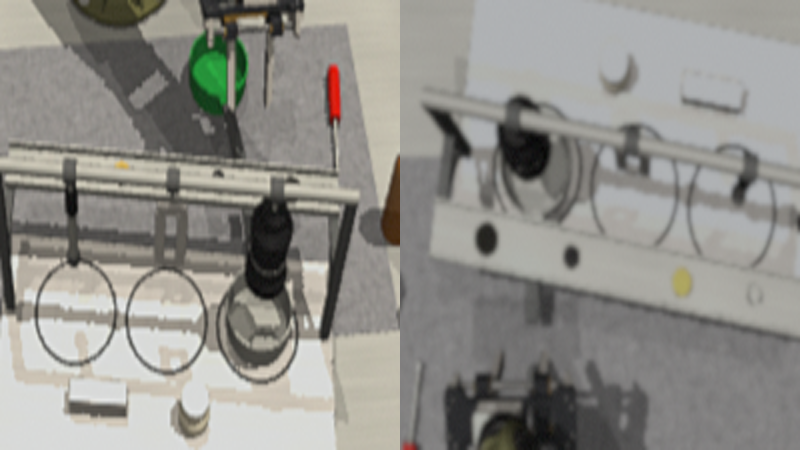

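The pan is released in the ring under the fat can, about 3 mm off centre, with its handle out to the front at top crop (540,305). The gripper is clear at z = 0.17 and nothing else has moved.

```bash
python3 -c "
from station import ctrl
print(ctrl.hand_in())"
```

```text
the job is handed in; nothing more can be done
None
```

The drip pan stands flat inside the ring under the fat air-can shock, about 3 mm off centre by the camera, with its handle to the front. It is released, nothing else looks disturbed, and the job is handed in; the hand-in returned no verdict.

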